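# Lay out the strainer service kit

### The job

Lay out the parts for the sea-water strainer service: take the stack of three apart and work the pencil anode back up its feed chute until its foot is out from under the two retaining lips, then lift it out. Put each part flat and upright in its own kit dish: the square flange in the square dish, the ring in the round dish with the centre pin (over the pin), the hexagon nut in the hexagonal dish and the anode in the plain round dish. Leave the glass jar standing where it is.

Things in the scene. Friction and masses are not known exactly. Their poses are not given: they have to be found in the camera images.
- flange: Square steel flange block, 60 x 60, 26 high, four small dark bolt-hole marks near its corners, about 0.55 kg. It lies on the desk as the bottom of the stack. Origin at the centre of its underside, z up, x and y square to its sides.
- gland: Plain steel ring, outer diameter 56, hole diameter 29, 26 high, about 0.3 kg; middle of the stack, lying on the flange. Origin at the centre of its underside, z up.
- nut: Steel hexagon nut, 40 across flats (46 across corners), 26 high, with a dark 22 bore drawn on its top (solid), about 0.2 kg; top of the stack, lying on the ring. Origin at the centre of its underside, z up; its x axis is square to one pair of flats, the other pairs are at 60 and 120 degrees to it.
- anode: Pencil anode, 0.15 kg: brass foot, diameter 42, 12 high, with a grey zinc rod, diameter 20, 32 long, on its centre. It stands at the chute's lower end, about -48 along the slope, tilted with the floor, its foot caught under the lips, its rod up through the slot. Friction keeps it where it is left on the slope. Origin: centre of its underside, z along the rod.
- chute: Fixed aluminium chute. Origin on the desk; x points uphill. Its floor rises 10 deg to +x, 35 above the origin; along the slope it runs from -80 (end stop) to +100, 46 wide inside, walls 19.5 high. From -84 to -10 two lips (underside 15.5, top 19.5 over the floor, square to it) leave a slot 27 wide and hold the anode's foot down; from -10 up it is open. The foot is free when its centre is past +12.
- square_dish: Grey square kit dish, 90 x 90 outside, 80 inside, sides along its x and y. Held fast to the desk; origin at the centre of its underside; floor 5 above the desk, rim 11 above the desk. 
- pin_dish: Grey round kit dish, outer diameter 88, inner 80, with an upright centre pin, diameter 12, whose top is 16 above the desk. Held fast to the desk; origin at the centre of its underside; floor 5 above the desk, rim 11 above the desk. 
- hex_dish: Grey hexagonal kit dish, 62 across flats inside, 70 outside; its x axis is square to one pair of sides. Held fast to the desk; origin at the centre of its underside; floor 5 above the desk, rim 11 above the desk. 
- round_dish: Grey plain round kit dish without a pin, the smaller round one, outer diameter 72, inner 64. Held fast to the desk; origin at the centre of its underside; floor 5 above the desk, rim 11 above the desk. 
- jar: Glass specimen jar with a white cap, diameter 52, 75 high, standing on the desk; to be left alone. Origin at the centre of its underside.
Mind the look-alikes: they are no part of the job. What is shaped like the gland but pink is not meant.

How it is judged:
By the outcome, as a careful person would: the job done as asked, in the order asked, and still so for the second after the job is handed in, with the robot touching nothing.
It also fails if it takes over 112 s, if anything falls off the work surface, if the arm or the gripper's body presses on something with over 40 N, if the wrist force passes 120 N, or if a joint passes its speed limit or range.

### The arm

A 6-joint arm with a two-finger parallel gripper is mounted at the origin on the work surface. World frame = base frame: x ahead of the robot, y to its left, z up, the work surface at z = 0. Lengths are in m, angles in rad, forces in N, time in s.
With the tool pointing down it reaches from about 0.325 to 0.775 m from the base axis. Payload 5.5 kg.
Tool frame: the origin (TCP) lies midway between the tips of the shut fingers; the grasp point (between the pads) lies 19 mm behind it; z points along the fingers, y is the direction in which the jaws open and shut (so a half turn about z gives the same grasp; the last joint's range is limited). The gripper opens to 85 mm and grips with 20 to 120 N. Pads are 22 mm wide; open, the fingers measure 114 mm over their backs; the gripper's body (76 mm by 85 mm) begins 54 mm behind the grasp point. The pads swing forward as they close: fully open they stand 13 mm farther back than shut.
Start: joints at [-1.313, 0.091, 1.231, -0, 1.82, -0.057], TCP at [0.186, -0.571, 0.207] pointing down, gripper open.
Joint ranges: [-2.87, 2.87], [-0.86, 2.18], [0.17, 2.46], [-1.51, 4.65], [0.06, 2.69], [-2.65, 2.65]. Speed limits (rad/s): [2.57, 2.57, 3.01, 3.14, 3.14, 3.14].

### API

Orientations are given as a 3x3 rotation matrix whose columns are the frame's x, y, z axes.
In Python, from cell import robot gives the robot as it stands. Calls block until the motion is done:
- robot.movep(position, orientation): joint-space move of the TCP to a pose.
- robot.line_to(position, v=0.15, orientation=None, force_limit=None): straight line of the TCP; orientation=None keeps the orientation; v is the mean speed in m/s. With force_limit (N) it stops when the force on the tool has changed by that much, and returns True; else False.
- robot.set_joints(angles): joint-space move.
- robot.grip(opening, f_grip=None): opening from 0.0 (shut) to 1.0 (fully open); f_grip is the grip in N (None keeps the last); returns when the fingers have stopped.
- robot.pause(seconds).
- robot.inverse_kinematics(position, orientation): joint angles nearest the present ones, or None.
- robot.grab_frame(name): name is "side" or "top"; returns a dict with "frame" (420x560x3 uint8, red, green, blue), "range_z" (420x560 float32, m along the optical axis (not along the pixel's ray), 0 where there is no reading), "mtx" (3x3 intrinsics, pixels), "cam_to_world" (4x4, takes a point from camera to world coordinates). Camera axes: x right, y up, looking along -z (the intrinsics and any distortion apply to the point x, -y, -z); pixel columns grow to the right and rows downward; lengths in m; the calibration is good to about 2 mm. A picture is of the moment at which its call begins.
A pose or a line that the arm cannot do raises robot.Unreachable and nothing moves.
- robot.job_done(): hands the job in, once; it reports no verdict.
Readings, each from a call of its own:
- robot.read_time_s(): time.
- robot.read_qpos(): joint angles.
- robot.read_joint_velocities(): joint speeds.
- robot.read_joint_efforts(): joint torques, N m.
- robot.read_tool_pos(): TCP position.
- robot.read_orientation(): TCP orientation.
- robot.read_wrist_force(): force on the tool from outside, world axes, zero at the start.
- robot.read_wrist_torque(): the same for the moment, N m.
- robot.read_width(): opening from 0.0 (shut) to 1.0 (fully open).
Only numpy, scipy, OpenCV 4.12 (cv2) and the standard library are available. Lean on these libraries where they do the work, as an engineer would, in place of code of your own. Each camera call takes 0.05 s, during which the arm holds its last target.

## Working session

There is one attempt and no reset: what is moved stays moved. The work goes in short steps, each a Python script; the robot and the scene stay as the last script left them, time stands still between calls to the robot, and variables do not carry over. Pictures are saved under pics/ and viewed, and the job is handed in when it is done.

```bash
ls; mkdir -p pics; python3 - <<'E'
from cell import robot
import cv2, numpy as np, pickle
d={}
for n in("side","top"):
    f=robot.grab_frame(n); d[n]=f
    cv2.imwrite(f"pics/{n}0.png",cv2.cvtColor(f["frame"],cv2.COLOR_RGB2BGR))
    print(n,f["mtx"],f["cam_to_world"],[k for k in f])
pickle.dump(d,open("f0.pkl","wb"))
print(robot.read_time_s(),robot.read_orientation(),robot.read_width())
E
```

```text
pics
side [[415.71776871   0.         282.64149585]
 [  0.         415.71776871 212.62771312]
 [  0.           0.           1.        ]] [[ 0.99993406  0.0065776   0.00941334  0.54504991]
 [ 0.00313203  0.63242849 -0.77461242 -0.71202971]
 [-0.01104835  0.77459082  0.63236618  0.66742754]
 [ 0.          0.          0.          1.        ]] ['frame', 'range_z', 'mtx', 'cam_to_world']
top [[430.12800495   0.         283.05713124]
 [  0.         430.12800495 212.10659102]
 [  0.           0.           1.        ]] [[ 0.00439986  0.9966146  -0.08209735  0.4770672 ]
 [-0.99997776  0.00397347 -0.00535631 -0.01013054]
 [-0.00501197  0.08211909  0.99660992  1.01803319]
 [ 0.          0.          0.          1.        ]] ['frame', 'range_z', 'mtx', 'cam_to_world']
0.1 [[ 9.50861904e-01  3.09614944e-01 -4.75983440e-04]
 [ 3.09615300e-01 -9.50860359e-01  1.71594319e-03]
 [ 7.86878720e-05 -1.77899677e-03 -9.99998414e-01]] 1.0003270404110183
```

View pics/side0.png

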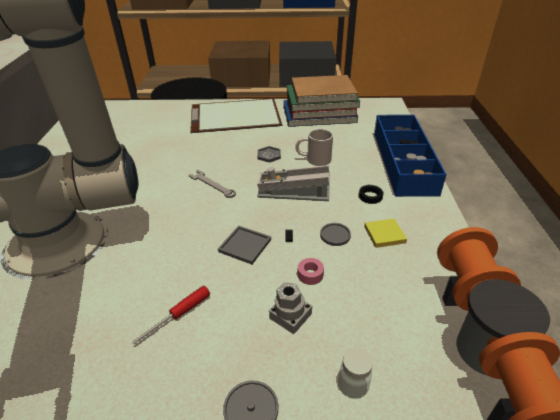

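View pics/top0.png

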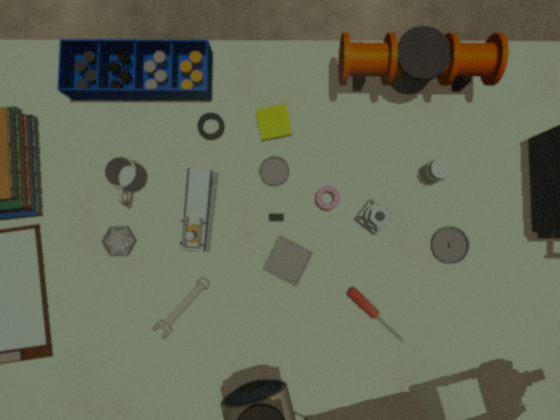

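The side view shows the stack at about (290,308), the pink ring at (311,270), the jar at (356,370) and the chute at (294,183) with the anode at its left end. The dishes are pin (251,405), square (245,244), round (335,233) and hex (268,154). In the top view the stack is at (375,215), the pin dish at (450,245), the hex dish at (119,241), the round dish at (274,171), the square dish at (288,260) and the chute at (197,210) with the brass foot at (193,235).

Possible confusions, top-view pixels:
- **Gland:** the ring in the stack (375,215), the pink ring (327,198) or the black ring (211,125). I choose the stack.
- **Anode dish:** round without pin (274,171) or with pin (450,245).

Next are close crops.

```bash
cat > h.py <<'E'
import numpy as np, cv2
def P(f):
    z=f["range_z"]; K=f["mtx"]; v,u=np.mgrid[:z.shape[0],:z.shape[1]]
    p=np.stack([(u-K[0,2])/K[0,0]*z,-(v-K[1,2])/K[1,1]*z,-z,np.ones_like(z)],-1)
    return (p@f["cam_to_world"].T)[...,:3]
def ray(f,uv,h):
    K=f["mtx"];T=f["cam_to_world"];uv=np.atleast_2d(np.array(uv,float))
    d=np.c_[(uv[:,0]-K[0,2])/K[0,0],-(uv[:,1]-K[1,2])/K[1,1],-np.ones(len(uv))]@T[:3,:3].T
    o=T[:3,3]; return o+d*((h-o[2])/d[:,2])[:,None]
E
python3 - <<'E'
import pickle,cv2,numpy as np
from h import *
d=pickle.load(open("f0.pkl","rb"))
def crop(n,u,v,w,k):
    im=cv2.cvtColor(d[n]["frame"],cv2.COLOR_RGB2BGR)[v-w:v+w,u-w:u+w]
    return cv2.resize(im,(390,290) if 0 else (290,290),interpolation=cv2.INTER_CUBIC)
a=np.hstack([crop("top",375,212,30,0),crop("top",197,210,48,0)])
b=np.hstack([crop("side",290,306,30,0),crop("side",294,180,40,0)])
cv2.imwrite("pics/crops.png",np.vstack([a,b]))
f=d["top"];p=P(f)
print("desk",np.median(p[300:330,230:280,2]))
for nm,(u,v,w) in dict(stack=(375,215,20),pin=(450,245,22),hex=(119,241,20),rnd=(274,171,18),sq=(288,260,30)).items():
    q=p[v-w:v+w,u-w:u+w].reshape(-1,3); h=q[:,2]
    print(nm,np.histogram(h,bins=[-.1,-.01,-.005,.003,.008,.013,.02,.03,.04,.055,.075,.085,.1])[0])
for r in range(165,255,4): print(r,p[r,198].round(4),p[r,206].round(4))
E
```

```text
desk 0.000357700211624401
stack [  0   3 768  83   7  20 191  28 165  39 291   0]
pin [  0   0 856 800 223  50   1   0   0   0   0   0]
hex [  0   1 705 608 232  46   0   0   0   0   0   0]
rnd [  0   0 557 522 189  24   0   0   0   0   0   0]
sq [   0    1 2042 1146  349   50    0    0    0    0    0    0]
165 [0.6735 0.1999 0.    ] [ 6.736e-01  1.807e-01 -2.000e-04]
169 [0.6545 0.1893 0.0505] [0.6634 0.18   0.0024]
173 [0.6446 0.1882 0.0546] [0.6454 0.1709 0.0505]
177 [0.6356 0.1883 0.0534] [0.6362 0.1707 0.0504]
181 [0.6272 0.1891 0.0486] [0.6274 0.1709 0.0482]
185 [0.6182 0.1892 0.0473] [0.6186 0.1714 0.045 ]
189 [0.6091 0.189  0.0471] [0.6099 0.1719 0.0413]
193 [0.6002 0.1893 0.0451] [0.5982 0.168  0.0612]
197 [0.5913 0.1897 0.0422] [0.5894 0.1682 0.0591]
201 [0.5823 0.1897 0.0409] [0.5804 0.1681 0.0588]
205 [0.573  0.1894 0.0416] [0.5713 0.1678 0.0593]
209 [0.5644 0.1904 0.0356] [0.5623 0.1675 0.06  ]
213 [0.5551 0.1901 0.0363] [0.5537 0.1683 0.0548]
217 [0.546  0.1902 0.0346] [0.5447 0.168  0.0553]
221 [0.537  0.1907 0.0315] [0.5361 0.1691 0.0489]
225 [0.5278 0.1903 0.0323] [0.5272 0.1697 0.0443]
229 [0.5182 0.1884 0.041 ] [0.5184 0.1704 0.04  ]
233 [0.5092 0.1887 0.0383] [0.5096 0.1721 0.0299]
237 [0.5001 0.1885 0.0387] [0.5004 0.1721 0.0288]
241 [0.491  0.188  0.0403] [0.4914 0.1733 0.021 ]
245 [0.482  0.1876 0.0411] [0.4822 0.1755 0.0081]
249 [0.4729 0.1878 0.0393] [0.4729 0.1757 0.006 ]
253 [ 0.4633  0.1957 -0.0005] [ 0.4634  0.1769 -0.0016]
```

View pics/crops.png

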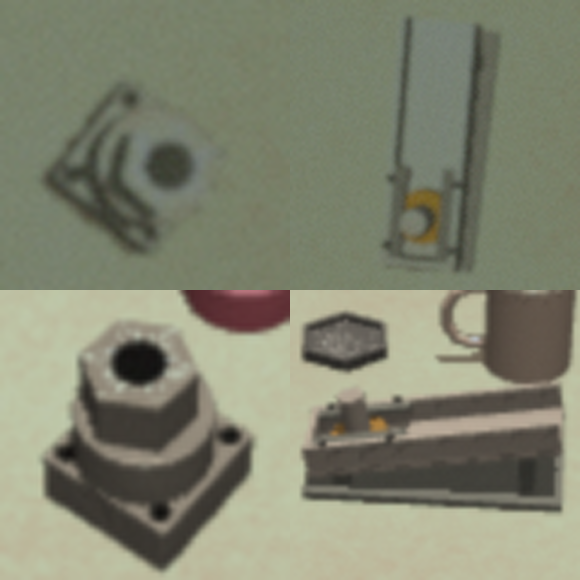

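```bash
python3 - <<'E'
import pickle,cv2,numpy as np
from h import *
d=pickle.load(open("f0.pkl","rb"))
for n in ("top","side"):
    im=d[n]["frame"].astype(int)
    ch=im[...,1]-im[...,2]   # G-B
    v=im.max(-1)
    out=np.hstack([np.clip(ch*5,0,255),v]).astype(np.uint8)
    cv2.imwrite(f"pics/ch_{n}.png",cv2.resize(out,(800,300)))
im=d["top"]["frame"]
for u,v in [(288,260),(274,171),(450,245),(119,241),(250,300),(375,215),(197,190),(320,180)]: print((u,v),im[v,u])
im=d["side"]["frame"]
for u,v in [(245,244),(335,233),(251,400),(268,154),(200,250),(290,308),(350,250)]: print((u,v),im[v,u])
E
```

```text
(288, 260) [102 102  87]
(274, 171) [98 94 83]
(450, 245) [87 87 74]
(119, 241) [110 113 105]
(250, 300) [121 129 108]
(375, 215) [87 93 84]
(197, 190) [123 132 118]
(320, 180) [120 129 108]
(245, 244) [102  97  91]
(335, 233) [102  98  91]
(251, 400) [109 104  95]
(268, 154) [119 115 106]
(200, 250) [189 193 163]
(290, 308) [72 68 60]
(350, 250) [189 193 162]
```

View pics/ch_top.png

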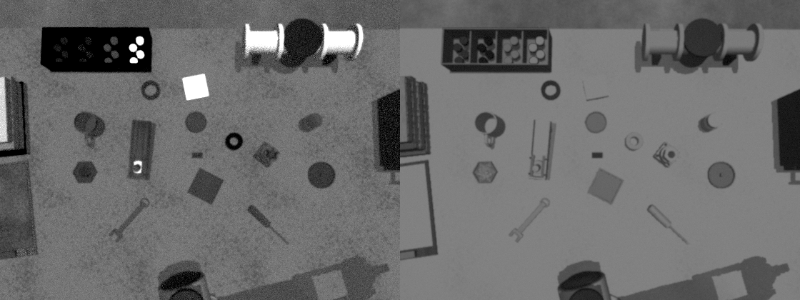

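View pics/ch_side.png

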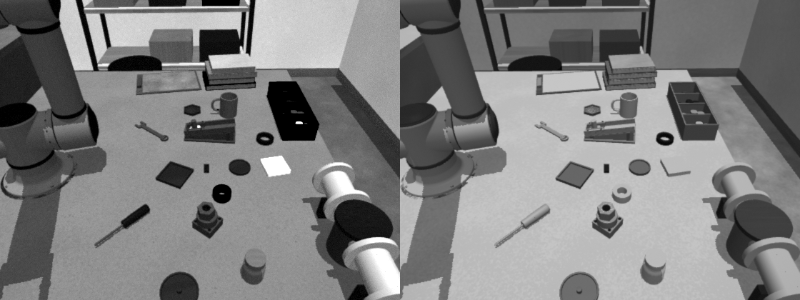

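```bash
python3 - <<'E'
import pickle,cv2,numpy as np
from h import *
d=pickle.load(open("f0.pkl","rb"))
S=4
for n,thr,pts in (("top",114,dict(pin=(450,245),hex=(119,241),rnd=(274,171),sq=(288,260))),("side",150,dict(hex=(268,154),rnd=(335,233),sq=(245,244),pin=(251,400)))):
    f=d[n]; g=cv2.medianBlur(f["frame"],3)[...,1]
    G=cv2.GaussianBlur(cv2.resize(g,None,fx=S,fy=S,interpolation=cv2.INTER_CUBIC),(0,0),2)
    m=(G<thr).astype(np.uint8)
    m=cv2.morphologyEx(m,cv2.MORPH_CLOSE,np.ones((9,9)))
    cs,_=cv2.findContours(m,cv2.RETR_EXTERNAL,cv2.CHAIN_APPROX_NONE)
    for k,(u,v) in pts.items():
        for c in cs:
            if cv2.pointPolygonTest(c,((u+.5)*S,(v+.5)*S),False)>0:
                uv=(c[:,0,:]+.5)/S-.5
                w=ray(f,uv,.009)[:,:2]*1000
                w=w.astype(np.float32)
                (e,r)=cv2.minEnclosingCircle(w); R=cv2.minAreaRect(w); M=cv2.moments(cv2.convexHull(w)); A=M["m00"]
                print(n,k,"cen",np.round([M["m10"]/A,M["m01"]/A],1),"eqdia",round(2*(A/np.pi)**.5,1),"circ",np.round(e,1),round(2*r,1),"rect",np.round(R[0],1),np.round(R[1],1),round(R[2],1))
                h=cv2.convexHull(w); ap=cv2.approxPolyDP(h,0.04*cv2.arcLength(h,True),True)[:,0]
                if k in("hex","sq"): 
                    e=np.roll(ap,-1,0)-ap; print("   edges",np.round(np.hypot(*e.T)),np.round(np.degrees(np.arctan2(e[:,1],e[:,0])),1))
# stack
p=P(d["top"]);ps=P(d["side"])
for n,q,(a,b,c,e) in(("top",p,(180,250,345,410)),("side",ps,(270,340,250,330))):
    q=q[a:b,c:e].reshape(-1,3)
    t=q[q[:,2]>.07]; print(n,"nut",len(t),t.mean(0).round(4),np.median(t[:,2]).round(4),(t.min(0)+t.max(0))/2)
    h=cv2.convexHull((t[:,:2]*1000).astype(np.float32)); print(cv2.minAreaRect(h))
    t=q[(q[:,2]>.012)]
    h=cv2.convexHull((t[:,:2]*1000).astype(np.float32)); print("flange",cv2.minAreaRect(h))
E
```

```text
top pin cen [ 485.5 -393.2] eqdia 92.3 circ [ 485.5 -393.3] 94.8 rect [ 485.8 -393.7] [92.6 89.9] 88.7
top hex cen [491.3 380.7] eqdia 78.5 circ [491.5 380.7] 84.6 rect [491.3 380.7] [73.1 84.6] 0.3
   edges [48. 36. 39. 42. 45. 38.] [  95.8  155.2 -147.4  -90.5  -28.5   33.7]
top rnd cen [658.3  17.7] eqdia 74.4 circ [658.4  18.4] 76.4 rect [658.4  17.5] [73.4 73.9] 27.0
top sq cen [447.3 -14.8] eqdia 102.6 circ [447.3 -14.6] 123.4 rect [447.3 -14.4] [92.1 91.6] 63.3
   edges [87. 86. 88. 87.] [ 153.7 -117.3  -26.8   63. ]
side hex cen [491.8 377.6] eqdia 85.5 circ [491.7 377.3] 98.0 rect [492.  377.3] [72.5 97.3] 0.4
   edges [38. 49. 48. 37. 48. 49.] [-140.9  -89.7  -30.5   38.3   90.4  147.1]
side rnd cen [658.6  14.9] eqdia 78.6 circ [660.1  14.2] 84.3 rect [658.6  15.1] [81.4 73.2] 89.4
side sq cen [448.1 -17.7] eqdia 111.2 circ [448.3 -18. ] 136.1 rect [448.1 -17.7] [101.2  97.7] 63.3
   edges [94. 93. 96. 90.] [-115.3  -28.8   66.   152.5]
side pin cen [ 485.5 -385.4] eqdia 78.8 circ [ 486.2 -394.4] 91.7 rect [ 485.4 -381.6] [65.2 89.3] 89.9
top nut 316 [ 0.5427 -0.2063  0.1258] 0.0784 [ 0.52289718 -0.12472346  0.54434541]
((515.628173828125, -124.60698699951172), (39.422203063964844, 241.5917205810547), 18.41741943359375)
flange ((506.4032287597656, -138.0442352294922), (75.66507720947266, 251.32623291015625), 29.672080993652344)
side nut 430 [ 0.5468 -0.2497  0.1152] 0.0789 [ 0.54660577 -0.45276769  0.36876021]
((556.2081909179688, -452.2745056152344), (43.451507568359375, 518.1707763671875), 2.3336172103881836)
flange ((535.2637939453125, -406.2186279296875), (604.2889404296875, 96.43544006347656), 82.76578521728516)
```

```bash
python3 - <<'E'
import pickle,cv2,numpy as np
from h import *
d=pickle.load(open("f0.pkl","rb"))
S=8
for n,(u0,v0,w) in dict(top=(372,212,30),side=(290,306,32)).items():
    f=d[n];im=f["frame"][v0-w:v0+w,u0-w:u0+w]
    q=P(f)[v0-w:v0+w,u0-w:u0+w]
    z=cv2.medianBlur(q[...,2].astype(np.float32),3)
    ok=(abs(q[...,2]-z)<.006)
    for nm,lo,hi in(("nut",.072,.084),("gland",.046,.058),("flange",.02,.032)):
        t=q[ok&(z>lo)&(z<hi)]; t=(t[:,:2]*1000).astype(np.float32)
        h=cv2.convexHull(t);R=cv2.minAreaRect(h);e=cv2.minEnclosingCircle(h);print(n,nm,len(t),np.round(R[0],1),np.round(R[1],1),round(R[2],1),"circ",np.round(e[0],1),round(2*e[1],1))
    G=cv2.resize(im,None,fx=S,fy=S,interpolation=cv2.INTER_CUBIC)
    g=cv2.cvtColor(G,cv2.COLOR_RGB2GRAY)
    # bore
    lo=g[w*S-0:0] if 0 else None
    thr=50 if n=="side" else 75
    m=(g<thr).astype(np.uint8); cs,_=cv2.findContours(m,cv2.RETR_EXTERNAL,cv2.CHAIN_APPROX_NONE)
    for c in cs:
        if cv2.contourArea(c)>200:
            M=cv2.moments(c);uv=np.array([M["m10"],M["m01"]])/M["m00"];uvp=(uv+.5)/S-.5+[u0-w,v0-w]
            print("  dark",cv2.contourArea(c)/64,uvp.round(1),"z.078",ray(f,uvp,.078)[0,:2].round(4),"z.026",ray(f,uvp,.026)[0,:2].round(4))
    if n=="side":
        m=(g>112).astype(np.uint8);cv2.imwrite("pics/nutmask.png",np.hstack([g,m*255, ]) )
E
```

```text
top nut 294 [ 545.8 -217.4] [40.1 43.1] 77.4 circ [ 546.5 -217.1] 44.3
top gland 166 [ 548.3 -215.4] [54.8 53.5] 10.0 circ [ 548.8 -216.5] 55.9
top flange 200 [ 550.1 -214.5] [60.  60.3] 52.6 circ [ 549.6 -214.2] 81.8
  dark 49.9921875 [379.4 215.8] z.078 [ 0.5471 -0.216 ] z.026 [ 0.551  -0.2274]
  dark 119.1875 [366.6 222.5] z.078 [ 0.5325 -0.1879] z.026 [ 0.5356 -0.1977]
side nut 387 [ 546.4 -216.3] [44.5 40.8] 49.9 circ [ 547.2 -216.2] 46.1
side gland 253 [ 550. -224.] [54.8 41. ] 4.0 circ [ 549.3 -217.1] 55.6
side flange 379 [ 572.4 -181. ] [144.8  63.1] 57.1 circ [ 574.5 -184.2] 148.1
  dark 8.1484375 [292.6 321.2] z.078 [ 0.5542 -0.2818] z.026 [ 0.555  -0.2439]
  dark 15.328125 [274.9 309.4] z.078 [ 0.5236 -0.2569] z.026 [ 0.5217 -0.2168]
  dark 5.75 [307.  305.7] z.078 [ 0.58   -0.2493] z.026 [ 0.5831 -0.2085]
  dark 6.328125 [278.4 299.1] z.078 [ 0.5295 -0.2343] z.026 [ 0.5281 -0.1921]
  dark 62.1953125 [288.3 290.7] z.078 [ 0.5473 -0.215 ] z.026 [ 0.5475 -0.1712]
```

View pics/nutmask.png

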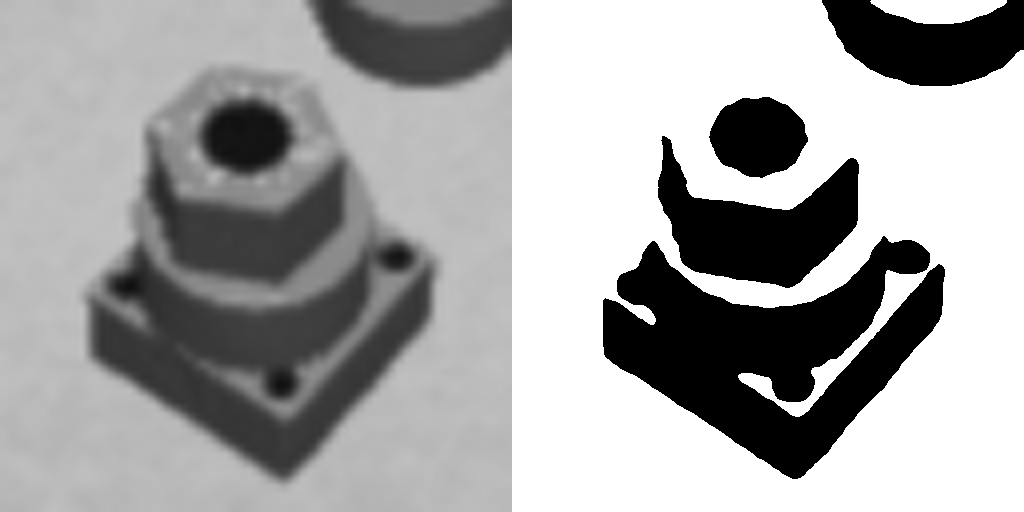

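```bash
python3 - <<'E'
import pickle,cv2,numpy as np
from h import *
d=pickle.load(open("f0.pkl","rb"));f=d["side"]
c=lambda a:(np.array(a,float)+.5)/8-.5+[258,274]
w=ray(f,c([(150,128),(178,198),(276,212),(345,160),(315,85),(215,68)]),.078)[:,:2]*1e3
e=np.roll(w,-1,0)-w;print(w.round(1),w.mean(0),np.hypot(*e.T).round(1),(np.degrees(np.arctan2(e[:,1],e[:,0]))%60).round(1))
w=ray(f,c([(92,297),(285,418),(433,262)]),.026)[:,:2]*1e3
e=np.diff(w,axis=0);print(w.round(1),(w[0]+w[2])/2,np.hypot(*e.T),np.degrees(np.arctan2(e[:,1],e[:,0])))
# chute from top: depth
f=d["top"];q=P(f)
p=q[160:256,178:222].reshape(-1,3)
# crop big both
for n,(u0,v0,a,b) in dict(top=(198,209,24,48),side=(294,181,42,24)).items():
    im=cv2.cvtColor(d[n]["frame"][v0-b:v0+b,u0-a:u0+a],cv2.COLOR_RGB2BGR)
    cv2.imwrite(f"pics/ch2_{n}.png",cv2.resize(im,None,fx=(6 if n=="top" else 9),fy=(6 if n=="top" else 9),interpolation=cv2.INTER_CUBIC))
E
```

```text
[[ 525.4 -212.3]
 [ 532.  -232.5]
 [ 553.8 -236.6]
 [ 569.7 -221.9]
 [ 563.4 -199.7]
 [ 540.3 -194.4]] [ 547.41964401 -216.24344111] [21.3 22.2 21.6 23.1 23.7 23.3] [48.  49.5 42.9 45.8 47.1 50.3]
[[ 510.7 -219.7]
 [ 555.8 -253.9]
 [ 591.9 -209.9]] [ 551.29126049 -214.79494549] [56.60214191 56.88895187] [-37.14788374  50.66270545]
```

View pics/ch2_top.png

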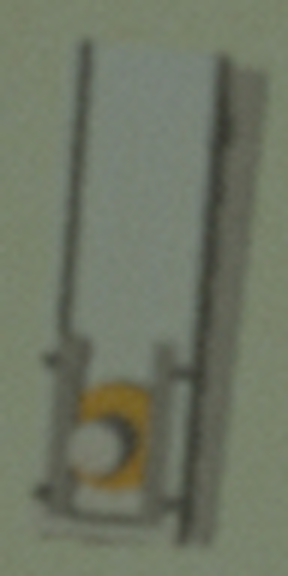

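View pics/ch2_side.png

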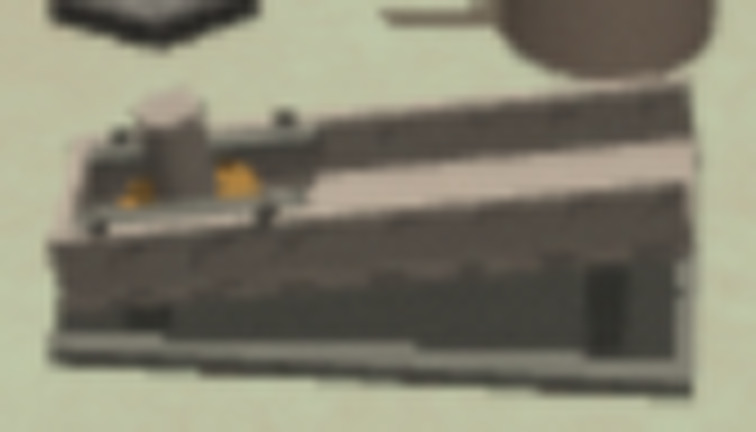

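```bash
python3 - <<'E'
import pickle,cv2,numpy as np
from h import *
d=pickle.load(open("f0.pkl","rb"))
cs=lambda a:(np.array(a,float)+.5)/9-.5+[252,157]
ct=lambda a:(np.array(a,float)+.5)/6-.5+[174,161]
s,t=d["side"],d["top"]
def two(f,a,za,b,zb,l):
    A=ray(f,a,za)[0];B=ray(f,b,zb)[0];print(l,A.round(4),B.round(4),"len",np.hypot(*(B-A)[:2]).round(4),"yaw",np.degrees(np.arctan2(*(B-A)[1::-1])).round(1))
two(s,cs((52,245)),.0396,cs((688,188)),.0716,"side near wall top")
two(s,cs((75,145)),.0396,cs((690,82)),.0716,"side far wall top")
zt=lambda sl:.035+sl*np.sin(np.radians(10))+.0192
two(t,ct((66,340)),zt(-.01),ct((88,42)),zt(.1),"top left wall")
two(t,ct((186,540)),.0,ct((222,60)),zt(.1),"-")
two(t,ct((186,372)),zt(-.02),ct((222,55)),zt(.1),"top right wall")
two(t,ct((54,520)),zt(-.08),ct((78,340)),zt(-.01),"lip l")
print("rod top", ray(t,ct((97,447)),.070), ray(s,cs((170,103)),.070))
# depth of the rod top
q=P(t)
a=q[228:242,184:198].reshape(-1,3);a=a[(a[:,2]>.06)&(a[:,2]<.085)];print(len(a),a.mean(0),np.median(a,0))
q=P(s);a=q[164:175,264:280].reshape(-1,3);a=a[(a[:,2]>.06)&(a[:,2]<.085)];print(len(a),a.mean(0),np.median(a,0))
# floor plane depth (top)
q=P(t);v,u=np.mgrid[172:214,189:205];a=q[172:214,189:205].reshape(-1,3)
for _ in range(4):
    X=np.c_[a[:,:2],np.ones(len(a))];c=np.linalg.lstsq(X,a[:,2],rcond=None)[0];r=a[:,2]-X@c;a=a[abs(r)<.006]
print("plane",c,"tilt",np.degrees(np.arctan(np.hypot(*c[:2]))),"yaw",np.degrees(np.arctan2(c[1],c[0])),len(a))
E
```

```text
side near wall top [0.4692 0.1769 0.0396] [0.6502 0.157  0.0716] len 0.1821 yaw -6.3
side far wall top [0.4735 0.2289 0.0396] [0.6552 0.2115 0.0716] len 0.1825 yaw -5.5
top left wall [0.5441 0.2169 0.0525] [0.6538 0.2068 0.0716] len 0.1102 yaw -5.3
- [0.4691 0.1801 0.    ] [0.6472 0.1568 0.0716] len 0.1796 yaw -7.5
top right wall [0.5324 0.1719 0.0507] [0.6491 0.1568 0.0716] len 0.1177 yaw -7.3
lip l [0.4767 0.2227 0.0403] [0.5441 0.2123 0.0525] len 0.0682 yaw -8.7
rod top [[0.5035248  0.20041637 0.07      ]] [[0.50364054 0.2048777  0.07      ]]
72 [0.5027364  0.19921444 0.07007752] [0.50361068 0.19939242 0.07058945]
48 [0.50375464 0.19767681 0.06819134] [0.50395112 0.19608523 0.06924597]
plane [ 0.12525763 -0.5698394   0.07859888] tilt 30.2611502784301 yaw -77.60284740245142 74
```

```bash
cat >> h.py <<'E'
def down(yaw_deg):  # tool pointing down, jaw (tool y) at world yaw
    a=np.radians(yaw_deg); y=np.array([np.cos(a),np.sin(a),0]); z=np.array([0,0,-1.]); return np.c_[np.cross(y,z),y,z]
def best(robot,pos,yaws):
    out=[]
    for y in yaws:
        for k in (0,180,-180):
            q=robot.inverse_kinematics(pos,down(y+k))
            if q is not None: out.append((abs(q[5]),y+k,np.round(q,2)))
    return sorted(out,key=lambda t:t[0])
E
python3 - <<'E'
from cell import robot
from h import *
for n,p,ys in (("nut",(.547,-.216,.12),(17,77,137)),("hex",(.4915,.38,.12),(0.5,60.5,120.5)),("gl",(.549,-.2165,.1),(52,-38)),("pin",(.4855,-.393,.1),range(0,180,30)),("fl",(.5505,-.2145,.1),(52,-38)),("sq",(.4473,-.0148,.1),(-27,63))):
    print(n,[(b[1],b[2][5]) for b in best(robot,p,ys)[:4]])
t=robot.read_time_s()
robot.grip(.706,30)
robot.movep([.38,-.50,.05],down(0)); print(robot.read_time_s()-t)
print(robot.line_to([.38,-.50,-.02],v=.04,force_limit=4),robot.read_tool_pos(),robot.read_width(),robot.read_wrist_force())
robot.line_to([.38,-.50,.02],v=.1); robot.grip(.47)
print(robot.line_to([.38,-.50,-.02],v=.04,force_limit=4),robot.read_tool_pos(),robot.read_width())
robot.line_to([.38,-.50,.08],v=.2)
print(robot.read_time_s()-t)
E
```

```text
nut [(317, np.float64(0.32)), (-43, np.float64(0.32)), (17, np.float64(-0.73)), (257, np.float64(1.36))]
hex [(60.5, np.float64(-0.45)), (0.5, np.float64(0.59)), (120.5, np.float64(-1.5)), (-59.5, np.float64(1.64))]
gl [(-38, np.float64(0.23)), (52, np.float64(-1.34)), (232, np.float64(1.8)), (-128, np.float64(1.8))]
pin [(330, np.float64(-0.21)), (-30, np.float64(-0.21)), (300, np.float64(0.31)), (-60, np.float64(0.31))]
fl [(-38, np.float64(0.23)), (52, np.float64(-1.34)), (232, np.float64(1.8)), (-128, np.float64(1.8))]
sq [(-27, np.float64(0.36)), (63, np.float64(-1.21)), (243, np.float64(1.93)), (-117, np.float64(1.93))]
1.3917
False [ 0.38011754 -0.50016    -0.01968949] 0.704586249803553 [0.15956049 0.07914131 0.06577526]
False [ 0.38015778 -0.50024415 -0.01954454] 0.4686275906021953
5.9750000000000005
```

The touch test never made contact, even at TCP z = -20 mm, so I will check with the camera.

```bash
python3 - <<'E'
from cell import robot
from h import *
import pickle
robot.movep([.44,-.27,.06],down(0)); print(robot.line_to([.44,-.27,.0],v=.06,force_limit=4),robot.read_tool_pos())
d={}
for n in("side","top"):
    f=robot.grab_frame(n); d[n]=f
    cv2.imwrite(f"pics/{n}1.png",cv2.cvtColor(f["frame"],cv2.COLOR_RGB2BGR))
pickle.dump(d,open("f1.pkl","wb"))
im=cv2.cvtColor(d["side"]["frame"],cv2.COLOR_RGB2BGR)[220:400,130:330]
cv2.imwrite("pics/s1c.png",cv2.resize(im,None,fx=3,fy=3,interpolation=cv2.INTER_CUBIC))
print(robot.read_time_s())
E
```

```text
False [ 0.4403398  -0.27021594  0.00058155]
8.2667
```

View pics/s1c.png

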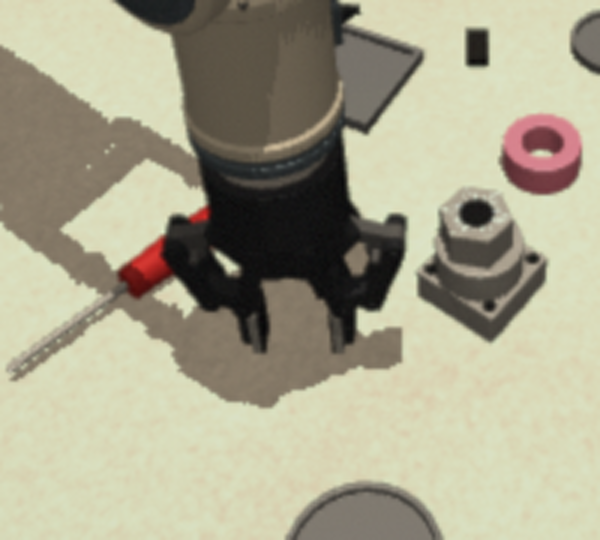

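View pics/top1.png

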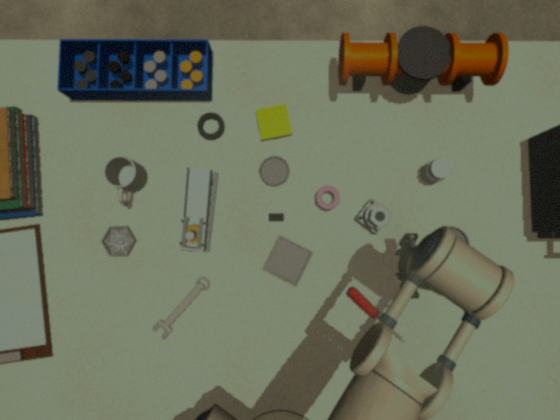

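```bash
python3 - <<'E'
import pickle
from h import *
d=pickle.load(open("f1.pkl","rb"));f=d["side"];q=P(f)
for c in [(262,350),(337,351),(345,345),(258,340)]:
    u=(c[0]+.5)/3-.5+130;v=(c[1]+.5)/3-.5+220
    print(c,[(z,ray(f,(u,v),z)[0,:2].round(4)) for z in(0,.01,.02,.03)], q[int(round(v)),int(round(u))].round(4))
# depth points near jaws plane
a=q.reshape(-1,3);m=(abs(a[:,1]+.27)<.02)&(abs(a[:,0]-.44)<.06)&(a[:,2]<.06)&(a[:,2]>.006)
a=a[m];print(len(a))
for lo,hi in((.38,.43),(.44,.5)):
    b=a[(a[:,0]>lo)&(a[:,0]<hi)];b=b[np.argsort(b[:,2])][:14];print(b.round(3).tolist())
E
```

```text
(262, 350) [(0, array([ 0.4139, -0.2579])), (0.01, array([ 0.4158, -0.2647])), (0.02, array([ 0.4178, -0.2715])), (0.03, array([ 0.4198, -0.2783]))] [ 0.4206 -0.281   0.0349]
(337, 351) [(0, array([ 0.4606, -0.2588])), (0.01, array([ 0.4619, -0.2656])), (0.02, array([ 0.4631, -0.2724])), (0.03, array([ 0.4644, -0.2792]))] [ 0.4647 -0.2814  0.0323]
(345, 345) [(0, array([ 0.4652, -0.2545])), (0.01, array([ 0.4664, -0.2614])), (0.02, array([ 0.4676, -0.2682])), (0.03, array([ 0.4688, -0.2751]))] [ 0.4661 -0.2561  0.0013]
(258, 340) [(0, array([ 0.4104, -0.2506])), (0.01, array([ 0.4125, -0.2575])), (0.02, array([ 0.4145, -0.2645])), (0.03, array([ 0.4165, -0.2714]))] [ 0.4197 -0.2802  0.0428]
192
[[0.421, -0.276, 0.028], [0.421, -0.264, 0.028], [0.421, -0.263, 0.03], [0.421, -0.261, 0.03], [0.422, -0.267, 0.03], [0.422, -0.28, 0.031], [0.417, -0.28, 0.031], [0.421, -0.276, 0.031], [0.415, -0.281, 0.032], [0.42, -0.281, 0.032], [0.419, -0.282, 0.033], [0.422, -0.276, 0.033], [0.419, -0.28, 0.033], [0.415, -0.28, 0.033]]
[[0.468, -0.281, 0.031], [0.468, -0.279, 0.032], [0.466, -0.281, 0.032], [0.465, -0.281, 0.032], [0.463, -0.282, 0.033], [0.47, -0.276, 0.034], [0.468, -0.279, 0.034], [0.473, -0.277, 0.035], [0.467, -0.281, 0.035], [0.463, -0.281, 0.035], [0.467, -0.279, 0.035], [0.47, -0.275, 0.035], [0.472, -0.277, 0.036], [0.465, -0.28, 0.036]]
```

The side crop shows the fingertips at crop (262,350) and (337,351). By depth they are about 30 mm above the desk while TCP z reads 0.6 mm, so the real tips sit well behind the stated TCP. I'll measure this by touch, which is allowed to go deeper.

```bash
python3 - <<'E'
from cell import robot
from h import *
for w in (.47,.706):
    robot.grip(w)
    print(robot.line_to([.44,-.27,-.05],v=.03,force_limit=4),robot.read_tool_pos(),robot.read_width(),robot.read_wrist_force())
    robot.line_to([.44,-.27,-.005],v=.1)
robot.line_to([.44,-.27,.1],v=.2)
print(robot.read_time_s())
E
```

```text
True [ 0.43992387 -0.26991964 -0.02547846] 0.47152478217144383 [-1.63412906  0.4260049   5.74297981]
True [ 0.44002782 -0.26995406 -0.02910486] 0.7057397617916171 [-1.28175451  1.47328623  5.10496805]
12.0667
```

```bash
cat >> h.py <<'E'
def pick(robot,x,y,z,yaw,w_open,f,zup):
    robot.grip(w_open); robot.movep([x,y,zup],down(yaw))
    print("descend hit",robot.line_to([x,y,z],v=.12,force_limit=10))
    robot.grip(0.0,f); robot.pause(.15)
    print("width mm",robot.read_width()*85)
    robot.line_to([x,y,zup],v=.15); print("lift width",robot.read_width()*85,"F",robot.read_wrist_force().round(2) if hasattr(robot.read_wrist_force(),'round') else robot.read_wrist_force())
def place(robot,x,y,z,yaw,w_open,zup):
    robot.movep([x,y,zup],down(yaw))
    robot.line_to([x,y,z+.015],v=.15)
    robot.pause(.2)
    print("touch",robot.line_to([x,y,z-.004],v=.03,force_limit=4),np.round(robot.read_tool_pos(),4),"expected z",z)
    robot.grip(w_open); robot.pause(.15)
    robot.line_to([x,y,zup],v=.2); print("t",robot.read_time_s())
E
python3 - <<'E'
from cell import robot
from h import *
pick(robot,.547,-.216,.0355,-43,.7,60,.13)
f=robot.grab_frame("side")
im=cv2.cvtColor(f["frame"],cv2.COLOR_RGB2BGR)[160:370,180:400]
cv2.imwrite("pics/n1.png",cv2.resize(im,None,fx=2.7,fy=2.7,interpolation=cv2.INTER_CUBIC))
E
```

```text
descend hit False
width mm 38.553402791102926
lift width 38.410155502414746 F [-0.21  0.31 -2.13]
```

View pics/n1.png

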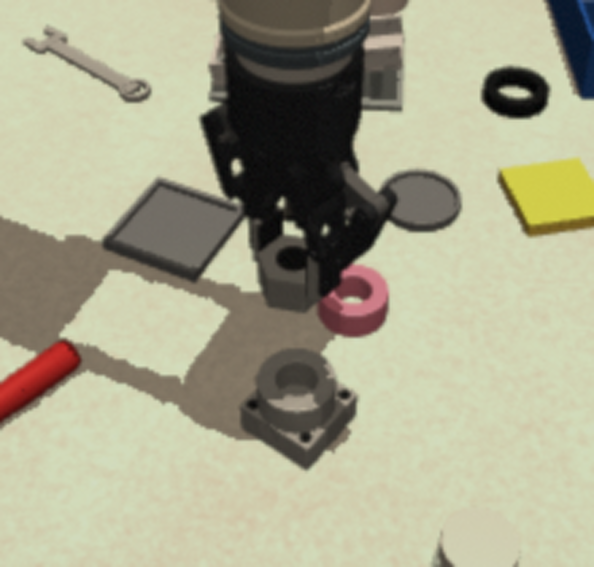

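The nut hangs level between the jaws at crop (290,275), and the ring is still on the flange at (297,385). I'll place it now.

```bash
python3 - <<'E'
from cell import robot
from h import *
place(robot,.4915,.3805,.0355-.047,0.5,.72,.13)
# gland: bottom .026, tip .035 ; t(.66)=.0283
pick(robot,.549,-.2165,.035-.0283,-38,.95,60,.12)
E
```

```text
touch True [ 0.4915  0.3805 -0.0098] expected z -0.011500000000000003
t 20.6
descend hit False
width mm 54.198056376537934
lift width 53.75399686823799 F [-0.15 -0.37 -3.16]
```

```bash
cat >> h.py <<'E'
def snap(robot,n,name,u0,v0,a,b,k):
    f=robot.grab_frame(n);im=cv2.cvtColor(f["frame"],cv2.COLOR_RGB2BGR)[max(0,v0-b):v0+b,max(0,u0-a):u0+a]
    cv2.imwrite("pics/"+name,cv2.resize(im,None,fx=k,fy=k,interpolation=cv2.INTER_CUBIC)); return f
E
python3 - <<'E'
from cell import robot
from h import *
f=robot.grab_frame("side");im=cv2.cvtColor(f["frame"],cv2.COLOR_RGB2BGR)
A=cv2.resize(im[130:175,240:300],(400,300),interpolation=cv2.INTER_CUBIC);B=cv2.resize(im[220:340,210:370],(400,300),interpolation=cv2.INTER_CUBIC)
cv2.imwrite("pics/g1.png",np.hstack([A,B]))
E
```

```text
(no output)
```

View pics/g1.png

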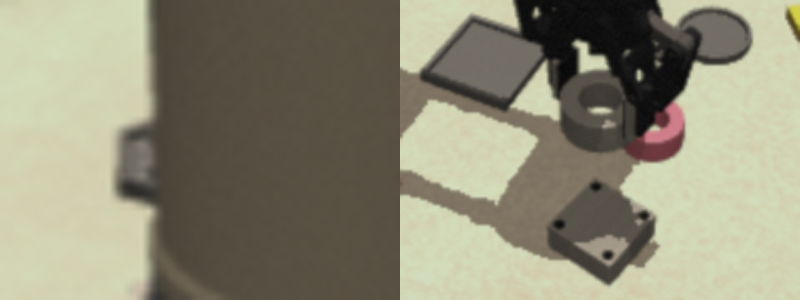

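The ring is held at (597,115) and the bare flange at (602,230) shows four bolt holes. The arm hides the hex dish, so I'll check the nut after this.

```bash
python3 - <<'E'
from cell import robot
from h import *
place(robot,.4855,-.393,.0067-.021,-38,.95,.12)
robot.movep([.40,-.50,.2],down(-38))
import pickle
s=robot.grab_frame("side");t=robot.grab_frame("top");pickle.dump((s,t),open("f2.pkl","wb"))
c=lambda f,u,v,a:cv2.resize(cv2.cvtColor(f["frame"],cv2.COLOR_RGB2BGR)[v-a:v+a,u-a:u+a],(290,290),interpolation=cv2.INTER_CUBIC)
cv2.imwrite("pics/c2.png",np.vstack([np.hstack([c(s,268,154,26),c(s,290,310,28)]),np.hstack([c(t,119,241,26),c(s,251,390,30)])]))
print(robot.read_time_s())
im=s["frame"][282:342,260:322];g=cv2.cvtColor(cv2.resize(im,None,fx=8,fy=8,interpolation=cv2.INTER_CUBIC),cv2.COLOR_RGB2GRAY)
m=(g<48).astype(np.uint8);cs,_=cv2.findContours(m,cv2.RETR_EXTERNAL,cv2.CHAIN_APPROX_NONE)
for k in cs:
    M=cv2.moments(k)
    if M["m00"]>100: uv=(np.array([M["m10"],M["m01"]])/M["m00"]+.5)/8-.5+[260,282];print(M["m00"]/64,uv.round(1),ray(s,uv,.026)[0,:2].round(4))
E
```

```text
touch True [ 0.4855 -0.3931 -0.0124] expected z -0.0143
t 29.4
30.175
4.5546875 [292.7 321.7] [ 0.5551 -0.2448]
4.0390625 [273.4 309.3] [ 0.5188 -0.2166]
4.2578125 [307.1 305.8] [ 0.5832 -0.2086]
2.890625 [288.  294.2] [ 0.5468 -0.1802]
```

View pics/c2.png

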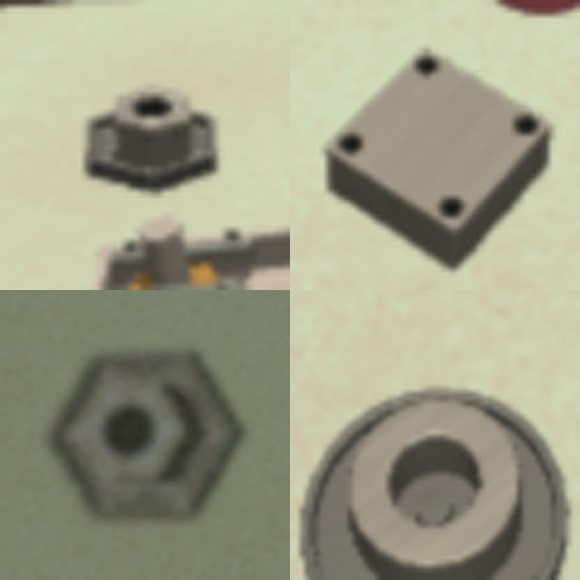

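Nut seated flat in the hex dish (top-left crop), ring over the pin (bottom-right, pin visible in the hole). The flange centre from the four holes is (0.551,-0.213). It goes next.

```bash
python3 - <<'E'
from cell import robot
from h import *
pick(robot,.5508,-.2130,-.019,-38,1.0,90,.12)
place(robot,.4473,-.0150,-.019+.005,-26.8,1.0,.12)
robot.movep([.48,.08,.2],down(-6))
s=robot.grab_frame("side");t=robot.grab_frame("top")
c=lambda f,u,v,a:cv2.resize(cv2.cvtColor(f["frame"],cv2.COLOR_RGB2BGR)[v-a:v+a,u-a:u+a],(390,390),interpolation=cv2.INTER_CUBIC)
cv2.imwrite("pics/c3.png",np.hstack([c(s,245,240,34),c(t,288,260,34)]))
E
```

```text
descend hit False
width mm 57.71382697210502
lift width 57.591931283290435 F [-0.3  -0.26 -5.16]
touch True [ 0.4474 -0.015  -0.0125] expected z -0.013999999999999999
t 38.4417
```

View pics/c3.png

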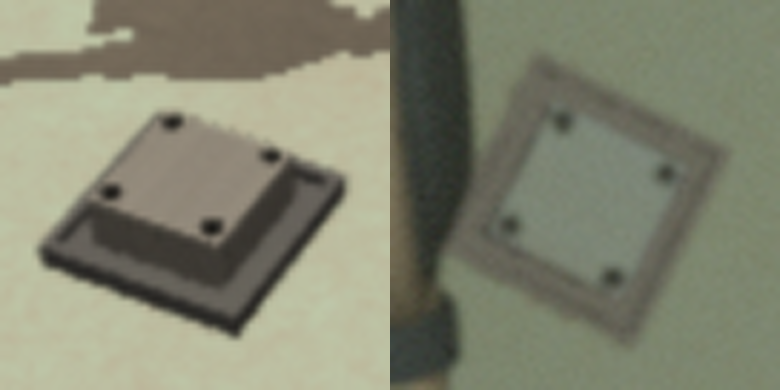

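The flange is flat and square in its dish. Next is the anode: approach tilted 10° with the chute, jaws across the slot, pads above the lips.

```bash
cat >> h.py <<'E'
psi=np.radians(-6.1);th=np.radians(10)
xh=np.array([np.cos(th)*np.cos(psi),np.cos(th)*np.sin(psi),np.sin(th)])
yh=np.array([-np.sin(psi),np.cos(psi),0]); zh=np.cross(xh,yh)
def Rch(sg): return np.c_[np.cross(sg*yh,-zh),sg*yh,-zh]
E
python3 - <<'E'
from cell import robot
from h import *
top=np.array([.5035,.2000,.070])
g=top-zh*.020-zh*.0227
for sg in(1,-1):
    for s in(0,.08):
        print(sg,s,robot.inverse_kinematics(list(g+xh*s),Rch(sg)))
sg=-1 if (robot.inverse_kinematics(list(g),Rch(1)) is None or abs(robot.inverse_kinematics(list(g),Rch(-1))[5])<abs(robot.inverse_kinematics(list(g),Rch(1))[5])) else 1
print("sg",sg)
robot.grip(.55,40)
robot.movep(list(g+zh*.08),Rch(sg))
print("hit",robot.line_to(list(g),v=.08,force_limit=8))
robot.grip(0.0,40);robot.pause(.15);print("w",robot.read_width()*85,np.round(robot.read_tool_pos()-g,4),robot.read_time_s())
snap(robot,"side","a1.png",285,170,60,45,6)
E
```

```text
1 0 [ 0.36194382 -0.15614666  1.80136625 -0.08059939  1.34104006 -1.09013288]
1 0.08 [ 0.29862933  0.02424883  1.60378409 -0.07014255  1.3534195  -1.15606637]
-1 0 [ 0.36194382 -0.15614666  1.80136625 -0.08059939  1.34104006  2.05145977]
-1 0.08 [ 0.29862933  0.02424883  1.60378409 -0.07014255  1.3534195   1.98552628]
sg 1
hit False
w 18.48380826117101 [0.0003 0.0002 0.0007] 42.425
```

View pics/a1.png

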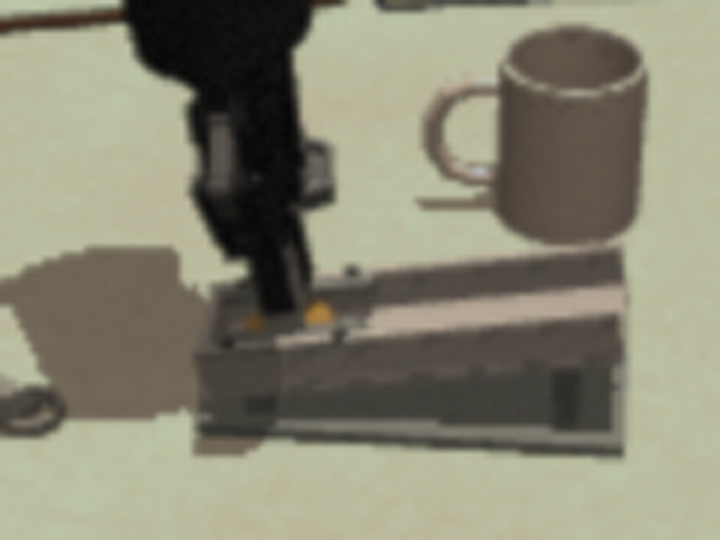

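The jaws hold the rod at (283,290), with the foot showing on both sides under the lips at (255,322) and (320,313). I'll work it up the slope now.

```bash
python3 - <<'E'
from cell import robot
from h import *
p0=robot.read_tool_pos()
R=Rch(1)
robot.line_to(list(p0+zh*.001),v=.02,orientation=R)
print("stop",robot.line_to(list(p0+zh*.001+xh*.080),v=.05,orientation=R,force_limit=20))
print("moved",((robot.read_tool_pos()-p0)@xh).round(4),"w",robot.read_width()*85,np.round(robot.read_wrist_force(),2),robot.read_time_s())
snap(robot,"side","a2.png",295,170,60,45,6)
E
```

```text
stop False
moved 0.0798 w 18.711628411466243 [ 0.23  0.34 -2.12] 44.475
```

View pics/a2.png

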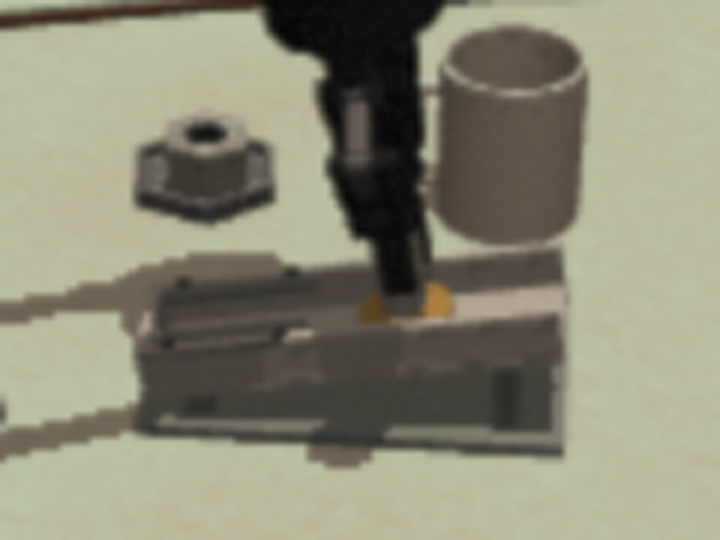

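The foot is clear of the lips, at (407,305) with the lips ending near (300,335). Now I'll lift it and set it upright.

```bash
python3 - <<'E'
from cell import robot
from h import *
p=robot.read_tool_pos()
robot.line_to(list(p+zh*.09),v=.12)
x,y,z=.6583,.0175,.0063
robot.movep([x,y,.11],down(83.9))
robot.line_to([x,y,.03],v=.12)
print(robot.read_width()*85,robot.read_time_s())
snap(robot,"side","a3.png",335,215,45,45,6)
E
```

```text
18.33120214022949 47.0583
```

View pics/a3.png

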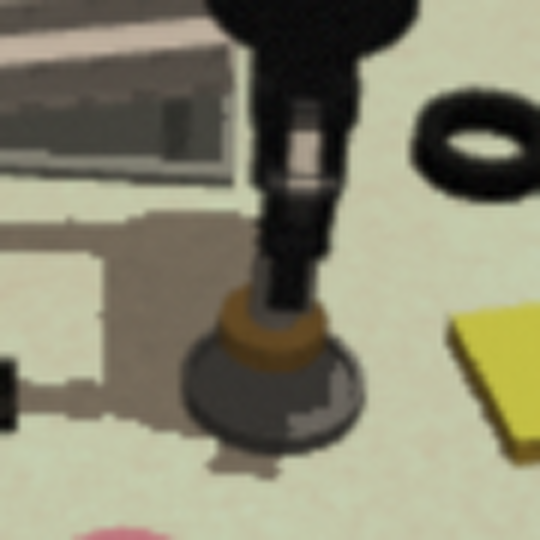

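The anode hangs over the dish at about (272,325), nearly upright. I'll lower it to contact.

```bash
python3 - <<'E'
from cell import robot
from h import *
x,y,z=.6583,.0175,.0063
print(robot.line_to([x,y,z-.005],v=.02,force_limit=4),robot.read_tool_pos())
robot.grip(.12*2.5,20);robot.pause(.2)
robot.line_to([x,y,.12],v=.15)
robot.movep([.42,.2,.25],down(83.9)) 
s=robot.grab_frame("side");t=robot.grab_frame("top")
c=lambda f,u,v,a:cv2.resize(cv2.cvtColor(f["frame"],cv2.COLOR_RGB2BGR)[v-a:v+a,u-a:u+a],(390,390),interpolation=cv2.INTER_CUBIC)
cv2.imwrite("pics/a4.png",np.hstack([c(s,335,228,28),c(t,274,171,28)]))
cv2.imwrite("pics/side_end.png",cv2.cvtColor(s["frame"],cv2.COLOR_RGB2BGR))
cv2.imwrite("pics/top_end.png",cv2.cvtColor(t["frame"],cv2.COLOR_RGB2BGR))
print(robot.read_time_s())
q=P(t);a=q[145:195,250:300].reshape(-1,3);
for lo,hi in((.014,.024),(.042,.056)):
    m=(a[:,2]>lo)&(a[:,2]<hi);print(m.sum(),np.median(a[m],0))
E
```

```text
True [0.6581476  0.01761739 0.00656534]
50.875
179 [0.65164678 0.01479544 0.01772195]
63 [0.65517177 0.01614565 0.04962868]
```

View pics/a4.png

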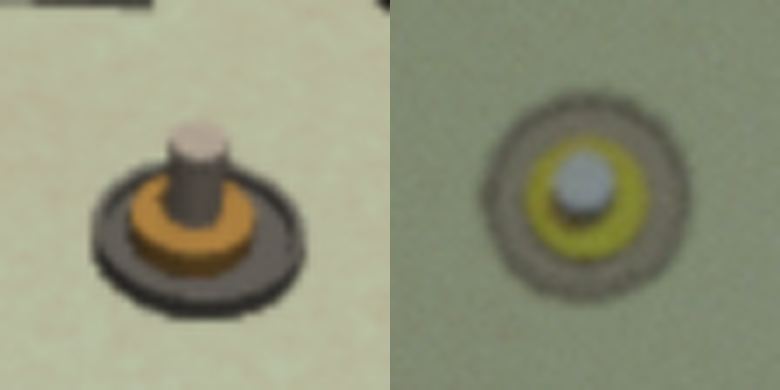

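View pics/side_end.png

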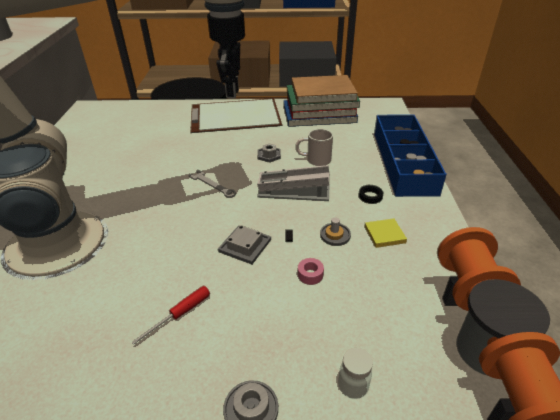

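View pics/top_end.png

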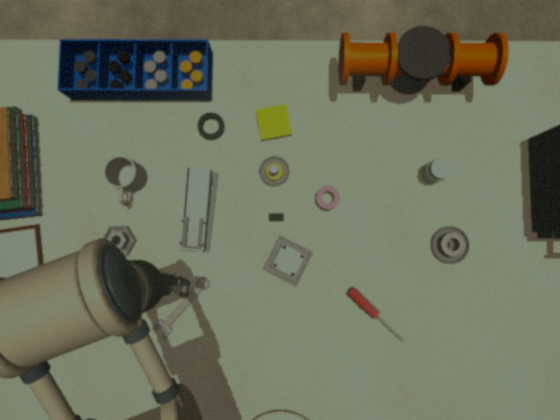

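The anode stands upright and flat in the round dish at (335,233). The other three parts sit in their own dishes, and the jar at (356,370) hasn't moved. I'm handing in.

```bash
python3 -c "
from cell import robot
robot.job_done(); print(robot.read_time_s())"
```

```text
the job is handed in; nothing more can be done
the job is handed in; nothing more can be done
```

All four parts are in their dishes and I handed the job in at about 51 s of the 112 s allowed. I took the nut, ring and flange off the stack in that order. Then I dragged the anode 80 mm up the chute, to about +32 along the slope, lifted it out and set it upright.

**Last checks:** the final side and top pictures show the nut in the hexagonal dish, the ring over the pin, the flange square in its dish and the anode upright in the plain round dish. The jar and the pink ring are where they were, and the arm was clear of everything.

**What disagreed:**
- **Finger length:** the fingertips turned out to be 25–29 mm behind the TCP, against the few millimetres I worked out from the description. My first two touches therefore met nothing. I measured the offset by touching the desk and used that.
- **Contact height:** the three stack parts touched down 1.5–2 mm higher than expected. The pictures show them flat in their dishes.
- **Unused reading:** a plane fit to the chute floor from the depth image gave nonsense (30° tilt), so I used the chute's wall edges and the rod top instead.

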